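# Zero a radio unit with its bayonet cap held half-way

## Task

Set the black radio unit for zeroing: slide its grey fader until the grip is level with the yellow clip beside the track. Then fit the cap with the orange bar fully into the brass bayonet collar, bar in line with the white marks, twist it clockwise until the bar points at the green half-way marks, well short of the red lock marks, and finish while still gripping the cap there against its spring (do not let go). Leave the other things on the bench where they are.

Things in the scene. Friction and masses are not known exactly. Their poses are not given: they have to be found in the camera images.
- unit: black radio unit fixed to the bench, a box 200 mm (its x) by 360 mm (its y) by 45 mm high; origin under its centre, z up. On its top: the brass bayonet collar (100 mm from the centre towards -y) and the fader (towards +y). Two thin aerials at its far (+x) edge lean outwards, up to 106 mm above the bench.
- fader_top (a point): top centre of the grey fader grip, a block 28 mm (unit's x) by 20 mm (unit's y), 40 mm high, riding on a 14 mm high, 40 mm wide aluminium track on the unit's top (so this point is 99.5 mm above the bench). Axes as the unit's.
- fader (a joint): position of the fader along its track, 0 to 0.12 m, growing towards the unit's +y end; it stays where left, friction about 1.5 N
- clip: yellow pointer clip on the unit's top at the +x side of the fader track, 14 mm high, 10 mm wide; origin at its foot, mid-width; axes as the unit's. Level means: the fader grip's centre at the same unit-y as the clip's middle.
- collar (a point): centre of the collar's floor, 45 mm above the bench; axes as the unit's. Brass ring, 68 mm outside diameter, 14.5 mm high, mouth up: a round hole 43 mm across with two gaps in its lips at +x and -x, 13 mm wide, reaching 29 mm from the centre. White (entry) marks lie beside it at +x and -x, green (half-way) ones 45 and red (locked) ones 90 degrees clockwise of them, seen from above.
- green_mark (a point): the green half-way mark at the +x, -y side of the collar, 47 mm from its centre, on the unit's top; the other green mark lies opposite
- drive_ring (a joint): sprung ring inside the collar, rad: 0 at rest to 1.35, growing clockwise from above as the cap's lugs push it. The lugs meet it after about 0.2 rad of cap turn, so it reads about 0.57 with the cap at the green marks. It pushes back with 0.05 N m at 0 and 0.12 N m at the green marks and turns the cap back if let go.
- cap: bayonet cap, about 90 g, standing on its plug; origin at the centre of the plug's underside, z up. Grey plug 38 mm across, 16 mm high, foot tapered; grey disc 72 mm across from 16 to 22 mm height; orange grip bar 56 mm long (along cap x) by 16 mm thick (y), from 22 to 56 mm height. The same after a half turn. Fully in, its underside rests on the collar's floor. The lock catches from 69 degrees of turn on.
- cap_lug (a point): outer end of the steel lug at the cap's +x, 26 mm from its axis, 4.5 mm above its underside; another at -x. Lugs are 8 mm wide, 5 mm high and in line with the bar; they enter the collar's gaps and go under its lips as the cap is turned clockwise.
- blank_cap: blue blanking cap, 68 mm across and 42 mm high with a round knob; not the cap to fit; origin under its centre
- tape_roll: white roll of tape lying flat, 68 mm outside diameter, 19 mm high; origin under its centre
- driver: yellow-handled screwdriver lying down, 200 mm long; origin on its axis, midway along
- mug: blue mug, 80 mm across, 95 mm high; origin under its centre
- cleaner: red and silver spray can standing up, 54 mm across, 150 mm high; origin under its centre
- parts_tray: blue divided parts tray, 120 x 180 mm, 35 mm high; origin under its centre
Mind the look-alikes: they are no part of the job. Several things look just like the cap: the one meant starts farthest from the robot's base.

How it is judged:
By the outcome, as a careful person would: the job done as asked, in the order asked, and still so for the second after the job is handed in, while the arm keeps its last pose, push and grip.
It also fails if it takes over 64 s, if anything falls off the work surface, if the arm or the gripper's body presses on something with over 40 N, if the wrist force passes 120 N, or if a joint passes its speed limit or range.

## Robot

A 6-joint arm with a two-finger parallel gripper is mounted at the origin on the work surface. World frame = base frame: x ahead of the robot, y to its left, z up, the work surface at z = 0. Lengths are in m, angles in rad, forces in N, time in s.
With the tool pointing down it reaches from about 0.325 to 0.925 m from the base axis. Payload 3.1 kg.
Tool frame: the origin (TCP) lies on the centre line of the jaws, within the pads' length; the fingertips stand 14 mm ahead of it and the grasp point (between the pads) lies 5 mm behind it; z points along the fingers, y is the line along which they close (so a half turn about z gives the same grasp; the last joint's range is limited). The gripper opens to 85 mm and grips with 20 to 120 N. Pads are 22 mm wide; open, the fingers measure 114 mm over their backs; the gripper's body (76 mm by 85 mm) begins 54 mm behind the grasp point. The pads swing forward as they close: fully open they stand 13 mm farther back than shut.
Start: joints at [-1.234, 0.217, 1.613, -0, 1.311, -0.112], TCP at [0.271, -0.563, 0.245] pointing down, gripper open.
Joint ranges: [-2.75, 2.75], [-0.78, 2.1], [0.31, 2.55], [-1.13, 4.27], [0.13, 2.63], [-2.58, 2.58]. Speed limits (rad/s): [2.79, 2.79, 3.14, 3.14, 3.14, 3.14].

## Interface

Orientations are given as a 3x3 rotation matrix whose columns are the frame's x, y, z axes.
In Python, from cell import read_state, cams, workorder, models gives the robot as it stands.
- The arm moves only by the tool step_arm, never from a script. Its argument "deltas" is a list of rows, each a list of 3 entries, a list of its own where there are three numbers: the finger opening in mm, from 0 to 85.4, then the shift along the tool's x, y, z scaled (see below), then the turn, a rotation vector about the tool's x, y, z scaled (see below). A call has exactly 5 rows; each row shifts and turns the commanded pose from where the row before left it, along the tool's axes as they then stand; what a row does not reach is not made up. The controller multiplies each number of a shift by 0.05 m and each number of a turn by 180 degrees. A row lasts 1/10 s, in which the tool goes at most 50 mm and 8.59 degrees, less where a joint would pass 70% of its speed; a pose out of reach is approached as far as the arm can. A call with a number of a shift or a turn outside -1 to 1 is refused whole. A call with a gripper value outside its range is refused whole. The fingers move at their own pace and stop on an object; "grip_force" is the grip in N (left out, the last holds). Time passes only in rows, so rows that do not move let the fingers close, or fill a call up. It gives the time, the measured TCP pose, the force, the opening and the grip force at its end, in the units of the state.
- read_state(): the state, without advancing time (a new reading comes with each control period).
- cams.capture(name): name is "scene" or "top"; returns a dict with "image" (480x640x3 uint8, red, green, blue), "intrinsics" (3x3 intrinsics, pixels), "eye" and "orientation" of the camera in the world. Camera axes: x right, y down, z forward; pixel columns grow to the right and rows downward; lengths in m; the calibration is good to about 2 mm. A picture is of the moment at which its call begins. There is no depth.
- workorder.hand_in(): hands the job in; it is judged then, once.
Trained networks look in a picture, given as the dict that the camera call returned (one of the last four; its "shot" number tells which), for a name from the list of things; names that differ only in an ending like _2 or _b are one class to them, and where a whole thing is asked for, a point or a joint stands for the part that bears it (a point fixed in the world has none). Each returns a list of dicts, best first, with "conf" (0 to 1); they miss things now and then, are a little off and sometimes report something else, mostly with a low value. They report only what shows in the picture. A call takes as long as a camera call. They do not tell look-alikes from the thing itself.
- models.search_frame(picture, query): "at" ([column, row] in pixels, amid what is visible of it).
- models.mark_of(picture, query): "at" ([column, row] in pixels: a listed point, or the origin of a listed thing).
The state is a dict: "time_s": time; "joint_positions": joint angles; "joint_velocities": joint speeds; "effort": joint torques, N m; "tool_pos": TCP position; "ee_rot": TCP orientation; "ft_force": force on the tool from outside, world axes, zero at the start; "ft_torque": the same for the moment, N m; "width": finger opening in m; "gripper_force": force on a finger pad.
Only numpy, scipy, OpenCV 4.12 (cv2) and the standard library are available. Lean on these libraries where they do the work, as an engineer would, in place of code of your own. Each camera call takes 0.05 s, during which the arm holds its last target. There are 200 camera calls.

## Working session

There is one attempt and no reset: what is moved stays moved. The work goes in short steps, Python scripts to look and compute and a tool call to move; the robot and the scene stay as the last step left them, time stands still between calls to the robot, and variables do not carry over. Pictures are saved under pics/ and viewed, at most 10 in all, crops included, and the job is handed in when it is done.

Besides the shell and the picture viewer there is one more tool, called after "Emit:" as name([rows], argument=value, ...), one row to a line, values as JSON. step_arm: Moves the arm, as the interface text tells. Its arguments: {"type":"object","properties":{"deltas":{"type":"array","items":{"type":"array"}},"grip_force":{"type":"number"}},"required":["deltas"]}

```bash
mkdir -p pics; cat > h.py <<'E'
import numpy as np, cv2
from cell import read_state, cams, workorder, models
def ray(p,uv,z):
    K=np.array(p["intrinsics"]);R=np.array(p["orientation"]);e=np.array(p["eye"])
    d=R@np.linalg.solve(K,[uv[0],uv[1],1.]);return e+d*(z-e[2])/d[2]
def proj(p,X):
    K=np.array(p["intrinsics"]);R=np.array(p["orientation"]);e=np.array(p["eye"])
    c=K@(R.T@(np.array(X)-e));return c[:2]/c[2]
def save(p,n,crop=None,s=1):
    im=p["image"][:,:,::-1]
    if crop: im=im[crop[1]:crop[3],crop[0]:crop[2]]
    cv2.imwrite("pics/"+n,cv2.resize(im,None,fx=s,fy=s,interpolation=cv2.INTER_CUBIC))
E
python3 - <<'E'
from h import *
np.set_printoptions(precision=4,suppress=True)
Z={"unit":0,"fader_top":.0995,"clip":.045,"collar":.045,"green_mark":.045,"cap":0,"cap_lug":.0045,"blank_cap":0,"mug":0,"cleaner":0,"parts_tray":0,"tape_roll":0,"driver":.015}
for n in ["top","scene"]:
    p=cams.capture(n);save(p,n+"0.png");print(n,p["eye"],np.array(p["orientation"]).tolist(),p["intrinsics"][0][0])
    for q in Z:
        for r in models.mark_of(p,q):
            if r["conf"]>.2: print(q,round(r["conf"],2),np.round(r["at"],1),ray(p,r["at"],Z[q])[:2])
s=read_state();print(s["time_s"],s["tool_pos"],s["ee_rot"],s["width"])
E
```

```text
top [0.3411 0.0237 1.1016] [[0.10489104569191623, -0.9735675519652629, 0.20288935480705153], [-0.9944836151960752, -0.10277842701631104, 0.020950752888565766], [0.0004556755438728679, -0.20396768543183033, -0.9789775154003184]] 470.85623975371703
unit 0.65 [255.9 242.4] [0.5532 0.1652]
unit 0.36 [295.5 232.6] [0.587  0.0738]
fader_top 0.5 [242.3 233.9] [0.5497 0.1843]
clip 0.53 [220.  234.2] [0.555 0.244]
collar 0.62 [299.3 231.9] [0.5795 0.0633]
green_mark 0.68 [308.8 215.6] [0.6203 0.0455]
cap 0.77 [425.8 240.8] [ 0.5997 -0.2381]
cap 0.65 [444.9 351.6] [ 0.3464 -0.2951]
cap 0.56 [372.2 274.7] [ 0.5049 -0.1169]
cap_lug 0.89 [364.4 269.7] [ 0.5141 -0.0972]
cap_lug 0.73 [438.7 238.4] [ 0.6077 -0.2673]
cap_lug 0.67 [429.6 350.5] [ 0.3452 -0.2591]
blank_cap 0.68 [418. 301.] [ 0.4546 -0.2276]
mug 0.69 [129.9 265.4] [0.4669 0.4544]
cleaner 0.81 [139.9 203.9] [0.6183 0.4575]
parts_tray 0.77 [405.6 175.4] [ 0.7589 -0.1799]
tape_roll 0.93 [483.6 292.2] [ 0.4912 -0.379 ]
driver 0.96 [496.5 224. ] [ 0.6546 -0.3994]
scene [ 1.2255 -0.4299  0.6164] [[0.5613097927590802, 0.4617799493281119, -0.68
[... 592 characters left out ...]

cap 0.67 [466.8 229.1] [0.6219 0.4511]
cap 0.57 [199.4 330.5] [ 0.5978 -0.237 ]
cap 0.57 [129.  270.3] [ 0.3518 -0.291 ]
cap_lug 0.67 [251.6 279.3] [ 0.5213 -0.0908]
cap_lug 0.66 [188.5 336.9] [ 0.6069 -0.2606]
cap_lug 0.66 [137.4 260.1] [ 0.3315 -0.2664]
blank_cap 0.7 [175.6 283.7] [ 0.4466 -0.225 ]
mug 0.56 [425.2 206.8] [0.4868 0.4438]
cleaner 0.86 [465.6 226. ] [0.6104 0.46  ]
parts_tray 0.76 [274.2 375.2] [ 0.7593 -0.1752]
tape_roll 0.95 [100.2 328.5] [ 0.4974 -0.384 ]
tape_roll 0.35 [424.7 205.7] [0.4818 0.4469]
driver 0.93 [119.4 398.2] [ 0.6825 -0.3979]
1.4 [ 0.2712 -0.5631  0.2453] [[ 0.901   0.4339  0.0001]
 [ 0.4339 -0.901  -0.0001]
 [ 0.      0.0001 -1.    ]] 0.08549924083393642
```

View pics/top0.png

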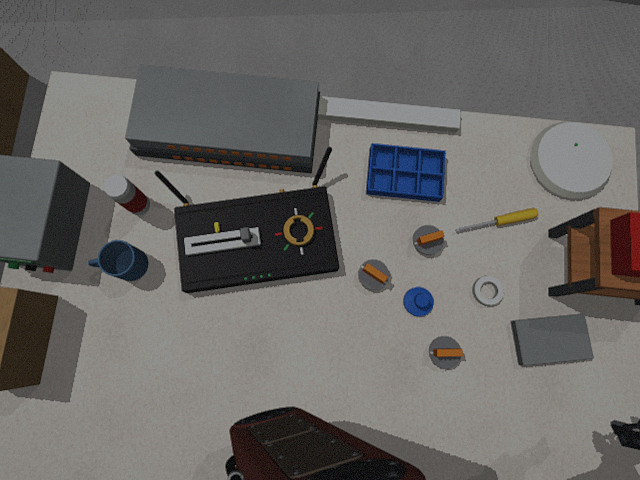

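View pics/scene0.png

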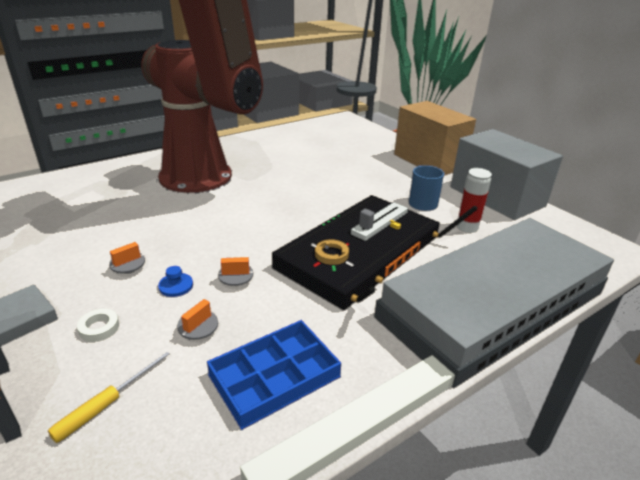

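The top picture shows the unit with its collar at (299,231), fader grip near (246,236) and clip at (217,228). The caps are at (429,239), (376,274) and (446,352). The first of these is farthest from the base, at about (0.60, -0.24), so it is the one meant. I'll refine with silhouette fits in both views.

```bash
cat >> h.py <<'E'
from scipy.optimize import minimize
def box(lx,ly,z0,z1):
    return np.array([[a*lx/2,b*ly/2,z] for a in(-1,1) for b in(-1,1) for z in(z0,z1)])
def cyl(r,z0,z1):
    t=np.linspace(0,2*np.pi,60);return np.array([[r*np.cos(a),r*np.sin(a),z] for a in t for z in(z0,z1)])
def place(P,x,y,a):
    c,s=np.cos(a),np.sin(a);return np.c_[P[:,0]*c-P[:,1]*s+x,P[:,0]*s+P[:,1]*c+y,P[:,2]]
def sil(p,X,S=8):
    K=np.array(p["intrinsics"]);R=np.array(p["orientation"]);e=np.array(p["eye"])
    c=(K@(R.T@(X-e).T)).T;uv=c[:,:2]/c[:,2:]
    m=np.zeros((480,640),np.uint8)
    h=cv2.convexHull(uv.astype(np.float32)).reshape(-1,2)
    cv2.fillConvexPoly(m,np.round(h*16).astype(np.int32),255,cv2.LINE_AA,4)
    return m/255.
def hull(m):
    n,l,st,_=cv2.connectedComponentsWithStats(m.astype(np.uint8))
    k=1+np.argmax(st[1:,4]);o=np.zeros_like(m,np.uint8)
    h=cv2.convexHull(np.argwhere(l==k)[:,::-1].astype(np.int32));cv2.fillConvexPoly(o,h,1);return o.astype(float)
def fit(ps,ms,P,x0,free=3):
    "pose minimising silhouette mismatch; ps pictures, ms masks"
    def f(v):
        v=list(v)+list(x0[len(v):])
        return sum(np.abs(cv2.GaussianBlur(sil(p,place(P,*v))-m,(5,5),1)).sum() for p,m in zip(ps,ms))
    d=np.array([.006,.006,.06])[:free]
    s=np.array([x0[:free]]+[np.array(x0[:free])+d*np.eye(free)[i] for i in range(free)])
    r=minimize(f,x0[:free],method="Nelder-Mead",options=dict(initial_simplex=s,xatol=1e-4,fatol=.05))
    return r.x,r.fun/sum(m.sum() for m in ms)
def hsv(p): return cv2.cvtColor(p["image"],cv2.COLOR_RGB2HSV)
def near(p,X,r):
    u=proj(p,X);m=np.zeros((480,640),np.uint8);cv2.circle(m,(int(u[0]),int(u[1])),r,1,-1);return m>0
def orange(p,X,r=25):
    h=hsv(p);return (near(p,X,r)&(h[...,0]>5)&(h[...,0]<18)&(h[...,1]>170)&(h[...,2]>90)).astype(float)
E
python3 - <<'E'
from h import *
np.set_printoptions(precision=4,suppress=True)
T,S=cams.capture("top"),cams.capture("scene")
BAR=box(.056,.016,.022,.056)
for c in ([.599,-.2375,-.15],[.599,-.2375,.6],[.599,-.2375,1.2],[.599,-.2375,-.8],[.599,-.2375,2.]):
    ms=[orange(p,c[:2]+[.035]) for p in(T,S)]
    print("cap both",*fit([T,S],ms,BAR,c),[m.sum() for m in ms])
    for p,m in zip((T,S),ms): print("  one",*fit([p],[m],BAR,c))
# unit
um=[]
for p in(T,S):
    v=p["image"].max(2);m=((v<75)&near(p,[.565,.165,.03],125)).astype(np.uint8)
    m=cv2.morphologyEx(m,cv2.MORPH_CLOSE,np.ones((9,9)));m=cv2.morphologyEx(m,cv2.MORPH_OPEN,np.ones((13,13)));um.append(hull(m))
    o=p["image"].copy();o[...,0]=np.where(um[-1]>0,255,o[...,0]);p2=dict(p);p2["image"]=o
    save(p2,"um%d.png"%len(um),(150,150,470,330),2)
U=box(.2,.36,0,.045)
print("unit both",*fit([T,S],um,U,[.565,.165,.12]))
for p,m in zip((T,S),um): print("  one",*fit([p],[m],U,[.565,.165,.12]))
R=cyl(.034,.045,.0595);rm=[]
for p in(T,S):
    h=hsv(p);m=near(p,[.572,.069,.05],26)&(h[...,0]>12)&(h[...,0]<28)&(h[...,1]>90)&(h[...,2]>70);rm.append(hull(m))
print("ring both",*fit([T,S],rm,R,[.573,.068,0],2))
for p,m in zip((T,S),rm): print("  one",*fit([p],[m],R,[.573,.068,0],2))
for p in(T,S):
    h=hsv(p);m=near(p,[.561,.245,.05],14)&(h[...,0]>20)&(h[...,0]<36)&(h[...,1]>150)&(h[...,2]>80)
    q=np.argwhere(m);u=q.mean(0)[::-1];print("clip",len(q),u,ray(p,u,.052))
E
```

```text
cap both [ 0.5996 -0.2395 -0.9388] 0.4368045082824717 [np.float64(164.0), np.float64(501.0)]
  one [ 0.6017 -0.242  -1.0357] 0.6780792341681677
  one [ 0.5922 -0.2369 -0.1407] 0.9749854436252988
cap both [ 0.5996 -0.2394  2.2018] 0.4359321832188642 [np.float64(164.0), np.float64(501.0)]
  one [ 0.6032 -0.2433  2.0865] 0.6837849934761352
  one [ 0.5987 -0.2392  2.2249] 0.33424504874912186
cap both [ 0.5997 -0.2396  2.193 ] 0.4381512823295522 [np.float64(164.0), np.float64(501.0)]
  one [ 0.6049 -0.2455  2.1126] 0.6972742670938734
  one [ 0.598  -0.2388  2.2296] 0.3347958723074401
cap both [ 0.5991 -0.2396 -0.9393] 0.4380321502375201 [np.float64(164.0), np.float64(501.0)]
  one [ 0.6001 -0.2397 -1.0387] 0.6802908461071759
  one [ 0.5993 -0.2395 -0.9136] 0.3346117077000562
cap both [ 0.5987 -0.2385  2.1406] 0.44720115454262244 [np.float64(164.0), np.float64(501.0)]
  one [ 0.6022 -0.2426  2.106 ] 0.6769697430248411
  one [ 0.599  -0.2393  2.2227] 0.3340255469895615
unit both [0.559  0.1635 0.2487] 0.06981970058069044
  one [0.5564 0.1629 0.2484] 0.06084408641894761
  one [0.5613 0.167  0.2665] 0.059063883810695515
ring both [0.5818 0.0663] 0.051616711930445994
  one [0.5828 0.0663] 0.052018211666985927
  one [0.5814 0.0667] 0.03953041753206225
clip 46 [216.3913 226.8478] [0.5698 0.2532 0.052 ]
clip 67 [395.2985 224.597 ] [0.5724 0.2516 0.052 ]
```

```bash
python3 - <<'E'
import re
s=open('h.py').read()
s=s.replace("(h[...,0]>5)&(h[...,0]<18)&(h[...,1]>170)&(h[...,2]>90)","(h[...,0]>3)&(h[...,0]<22)&(h[...,1]>110)&(h[...,2]>45)")
open('h.py','w').write(s)
E
python3 - <<'E'
from h import *
np.set_printoptions(precision=4,suppress=True)
T,S=cams.capture("top"),cams.capture("scene")
BAR=box(.056,.016,.022,.056);out=[]
c0=[.599,-.2385,-.9]
ms=[orange(p,c0[:2]+[.035],28) for p in(T,S)];print([m.sum() for m in ms],[sil(p,place(BAR,*c0)).sum() for p in (T,S)])
v,r=fit([T,S],ms,BAR,c0);print("cap",v,r)
for p,m in zip((T,S),ms): print("  one",*fit([p],[m],BAR,v))
for p in(T,S):
  # cap disc check, unit/fader overlay
  o=p["image"].copy()
  def draw(P,x,col):
    h=cv2.convexHull(np.array([proj(p,q) for q in place(P,*x)]).astype(np.float32))
    cv2.polylines(o,[np.round(h*16).astype(np.int32)],True,col,1,cv2.LINE_AA,4)
  draw(BAR,v,(0,255,0));draw(box(.2,.36,0,.045),(.559,.1635,.249),(255,0,255));draw(cyl(.034,.045,.0595),(.582,.0664,0),(0,255,255))
  a=.249
  y0=.03;draw(box(.028,.02,.0595,.0995),(.559-np.sin(a)*y0,.1635+np.cos(a)*y0,a),(255,0,0))
  c=proj(p,[.599,-.2385,.03]).astype(int)
  out.append(np.hstack([cv2.resize(o[c[1]-30:c[1]+30,c[0]-40:c[0]+40],(400,300),interpolation=2),
   cv2.resize(o[(150 if p is T else 180):(300 if p is T else 330),(165 if p is T else 260):(365 if p is T else 460)],(400,300),interpolation=2)]))
cv2.imwrite("pics/fit1.png",np.vstack(out)[:,:,::-1])
E
```

```text
[np.float64(221.0), np.float64(576.0)] [np.float64(259.3921568627451), np.float64(654.313725490196)]
cap [ 0.599  -0.2384 -1.0479] 0.2322488576201065
  one [ 0.6003 -0.2397 -1.0807] 0.2696591592590018
  one [ 0.5994 -0.2392 -1.0013] 0.19795206463697848
```

View pics/fit1.png

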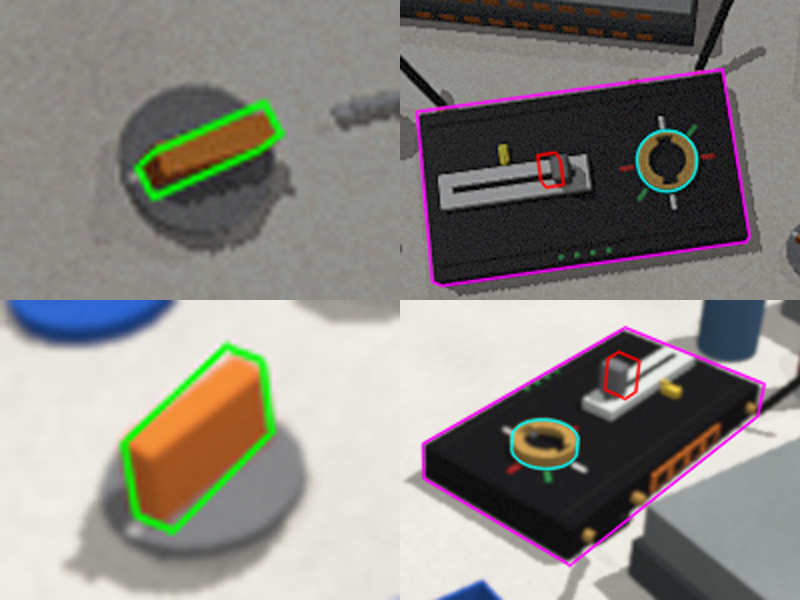

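The overlays fit in both views. Cap is at (0.599, -0.239) with bar yaw about -1.03, the collar is at (0.582, 0.066), and the unit's yaw is 0.249. The fader is at unit-y about +0.020 and the clip at about +0.083. I'll go above the fader first, with the tool's y axis along the track.

Emit:
step_arm([
  [45,[0,0,0],[0,0,0.032]],
  [45,[0,0,0],[0,0,0.032]],
  [45,[0.46,-0.65,0],[0,0,0]],
  [45,[0.46,-0.65,0],[0,0,0]],
  [45,[0.46,-0.65,0],[0,0,0]],
])

```text
time_s: 2.1
tool_pos: [0.3144, -0.4506, 0.2452]
ee_rot: [[0.97, 0.244, 0.0], [0.244, -0.97, 0.0], [0.0, -0.0, -1.0]]
ft_force: [0.3, 0.3, 0.5]
width: 0.045
gripper_force: 0.0
```

Emit:
step_arm([
  [45,[0.46,-0.65,0],[0,0,0]],
  [45,[0.46,-0.65,0],[0,0,0]],
  [45,[0.46,-0.65,0],[0,0,0]],
  [45,[0.46,-0.65,0],[0,0,0]],
  [45,[0.46,-0.65,0],[0,0,0]],
])

```text
time_s: 2.6
tool_pos: [0.3862, -0.2645, 0.2456]
ee_rot: [[0.97, 0.245, 0.001], [0.245, -0.97, -0.0], [0.001, 0.001, -1.0]]
ft_force: [0.4, 0.6, -0.0]
width: 0.0447
gripper_force: 0.0
```

Emit:
step_arm([
  [45,[0.46,-0.65,0],[0,0,0]],
  [45,[0.46,-0.65,0],[0,0,0]],
  [45,[0.46,-0.65,0],[0,0,0]],
  [45,[0.46,-0.65,0],[0,0,0]],
  [45,[0.46,-0.65,0],[0,0,0]],
])

```text
time_s: 3.1
tool_pos: [0.4579, -0.0786, 0.2457]
ee_rot: [[0.969, 0.245, 0.001], [0.245, -0.969, -0.0], [0.001, 0.001, -1.0]]
ft_force: [0.8, 0.2, -0.8]
width: 0.0448
gripper_force: 0.0
```

Emit:
step_arm([
  [45,[0.46,-0.65,0],[0,0,0]],
  [45,[0.46,-0.65,0],[0,0,0]],
  [45,[0.46,-0.65,0],[0,0,0]],
  [45,[0.46,-0.65,0],[0,0,0]],
  [45,[0.46,-0.65,0],[0,0,0]],
])

```text
time_s: 3.6
tool_pos: [0.5296, 0.1073, 0.2456]
ee_rot: [[0.969, 0.246, 0.001], [0.246, -0.969, -0.0], [0.001, 0.0, -1.0]]
ft_force: [0.9, -0.5, 0.1]
width: 0.0451
gripper_force: 0.0
```

Emit:
step_arm([
  [45,[0.41,-0.66,0],[0,0,0]],
  [45,[0.41,-0.66,0],[0,0,0]],
  [45,[0,0,0.7],[0,0,0]],
  [45,[0,0,0.7],[0,0,0]],
  [45,[0,0,0.5],[0,0,0]],
])

```text
time_s: 4.1
tool_pos: [0.5516, 0.18, 0.148]
ee_rot: [[0.969, 0.246, -0.002], [0.246, -0.969, -0.001], [-0.002, -0.0, -1.0]]
ft_force: [0.2, -1.1, 0.6]
width: 0.0453
gripper_force: 0.0
```

```bash
python3 - <<'E'
from h import *
T,S=cams.capture("top"),cams.capture("scene");s=read_state();print(s["tool_pos"],s["width"],s["joint_positions"])
out=[]
for p in(T,S):
  o=p["image"].copy()
  X=place(box(.028,.02,.0595,.0995),.5525,.1825,.249)
  h=cv2.convexHull(np.array([proj(p,q) for q in X]).astype(np.float32));cv2.polylines(o,[np.round(h*16).astype(np.int32)],True,(255,0,0),1,cv2.LINE_AA,4)
  c=proj(p,[.55,.2,.08]).astype(int);out.append(cv2.resize(o[c[1]-60:c[1]+60,c[0]-60:c[0]+60],(400,400),interpolation=2))
cv2.imwrite("pics/f2.png",np.hstack(out)[:,:,::-1])
E
```

```text
[0.54893115 0.17903434 0.1454421 ] 0.045038774800691066 [ 1.93752747e-01  2.27817235e-01  1.80006326e+00 -3.19542061e-05
  1.12358623e+00  1.51645610e+00]
```

View pics/f2.png

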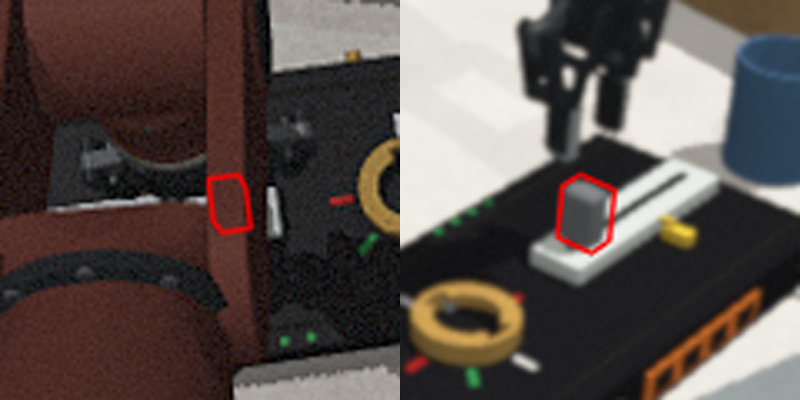

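The scene view shows the red outline lying on the grey fader grip, with the fingers above it. Now I'll descend and grip.

Emit:
step_arm([
  [45,[0.08,-0.04,0.4],[0,0,0]],
  [45,[0,0,0.5],[0,0,0]],
  [45,[0,0,0.4],[0,0,0]],
  [45,[0,0,0],[0,0,0]],
  [10,[0,0,0],[0,0,0]],
], grip_force=20)

```text
time_s: 4.7
tool_pos: [0.557, 0.1826, 0.0867]
ee_rot: [[0.97, 0.245, 0.002], [0.245, -0.97, 0.0], [0.002, 0.0, -1.0]]
ft_force: [0.2, 0.7, 0.1]
width: 0.0319
gripper_force: 0.0
```

Emit:
step_arm([
  [10,[0,0,0],[0,0,0]],
  [10,[0,0,0],[0,0,0]],
  [10,[0,0,0],[0,0,0]],
  [10,[0,0,0],[0,0,0]],
  [10,[0,0,0],[0,0,0]],
])

```text
time_s: 5.2
tool_pos: [0.5578, 0.1826, 0.0877]
ee_rot: [[0.969, 0.245, 0.004], [0.245, -0.969, 0.0], [0.004, 0.001, -1.0]]
ft_force: [-1.2, -1.8, 7.5]
width: 0.0193
gripper_force: 24.8
```

Emit:
step_arm([
  [10,[0,-0.25,0],[0,0,0]],
  [10,[0,-0.3,0],[0,0,0]],
  [10,[0,-0.3,0],[0,0,0]],
  [10,[0,-0.3,0],[0,0,0]],
  [10,[0,-0.14,0],[0,0,0]],
])

```text
time_s: 5.7
tool_pos: [0.5414, 0.2462, 0.0877]
ee_rot: [[0.969, 0.246, 0.003], [0.246, -0.969, 0.0], [0.003, 0.0, -1.0]]
ft_force: [-0.8, -1.6, 6.1]
width: 0.0196
gripper_force: 24.9
```

```bash
python3 - <<'E'
from h import *
for _ in range(4): S=cams.capture("scene")
T=cams.capture("top");s=read_state();print(s["tool_pos"],s["width"],s["ft_force"])
out=[]
for p in(T,S):
  o=p["image"]
  c=proj(p,[.55,.245,.07]).astype(int);out.append(cv2.resize(o[c[1]-40:c[1]+40,c[0]-40:c[0]+40],(400,400),interpolation=2))
  for q in("fader_top","clip"):
    print(q,[(round(r["conf"],2),np.round(ray(p,r["at"],.0995 if q[0]=="f" else .045),4)) for r in models.mark_of(p,q)][:2])
cv2.imwrite("pics/f3.png",np.hstack(out)[:,:,::-1])
E
```

```text
[0.54133727 0.24642822 0.08763598] 0.02009515913702417 [-2.05309232  1.4459459   6.46605285]
fader_top []
clip []
fader_top [(0.64, array([0.5318, 0.2426, 0.0995])), (0.55, array([0.7177, 0.3107, 0.0995]))]
clip [(0.54, array([0.5654, 0.2445, 0.045 ]))]
```

View pics/f3.png

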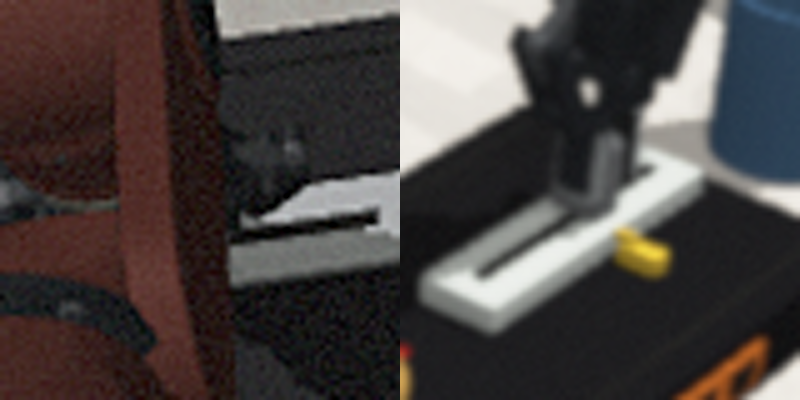

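```bash
python3 - <<'E'
from h import *
np.set_printoptions(precision=4,suppress=True)
P=[]
for n in("top","scene"):
    p=dict(cams.capture(n));p["image"]=cv2.imread(f"pics/{n}0.png")[:,:,::-1].copy();P.append(p)
a=.249;U=np.array([[np.cos(a),np.sin(a)],[-np.sin(a),np.cos(a)]]);o=np.array([.559,.1635])
ms=[]
for p in P:
    h=hsv(p);ms.append((near(p,[.571,.252,.052],16)&(h[...,0]>18)&(h[...,0]<38)&(h[...,1]>90)&(h[...,2]>50)).astype(float))
for d in(.012,.016,.02,.026):
    B=box(d,.010,.045,.059)
    r=[fit(P,ms,B,[.571,.25,a],2)]+[fit([p],[m],B,[.571,.25,a],2) for p,m in zip(P,ms)]
    print(d,[(U@(x-o),round(e,3)) for x,e in r],[m.sum() for m in ms])
out=[]
for p,m in zip(P,ms):
    q=p["image"].copy();X=place(box(.016,.01,.045,.059),*(o+U.T@np.array([.033,.0815])),a)
    u=np.array([proj(p,x) for x in X]);c=u.mean(0).astype(int)
    t=cv2.resize(q[c[1]-20:c[1]+20,c[0]-20:c[0]+20],(400,400),interpolation=2)
    k=cv2.convexHull(((u-c+20+.5)*10-.5).astype(np.float32));cv2.polylines(t,[k.astype(np.int32)],True,(255,0,0),1)
    out.append(t)
cv2.imwrite("pics/clip.png",np.hstack(out)[:,:,::-1])
E
```

```text
0.012 [(array([0.0335, 0.083 ]), np.float64(0.341)), (array([0.0342, 0.0842]), np.float64(0.312)), (array([0.0368, 0.0816]), np.float64(0.321))] [np.float64(55.0), np.float64(92.0)]
0.016 [(array([0.0335, 0.0831]), np.float64(0.244)), (array([0.0328, 0.0843]), np.float64(0.248)), (array([0.0349, 0.0817]), np.float64(0.207))] [np.float64(55.0), np.float64(92.0)]
0.02 [(array([0.0335, 0.0833]), np.float64(0.22)), (array([0.0328, 0.0838]), np.float64(0.323)), (array([0.0344, 0.0823]), np.float64(0.117))] [np.float64(55.0), np.float64(92.0)]
0.026 [(array([0.0325, 0.083 ]), np.float64(0.409)), (array([0.0316, 0.0844]), np.float64(0.633)), (array([0.0352, 0.081 ]), np.float64(0.269))] [np.float64(55.0), np.float64(92.0)]
```

View pics/clip.png

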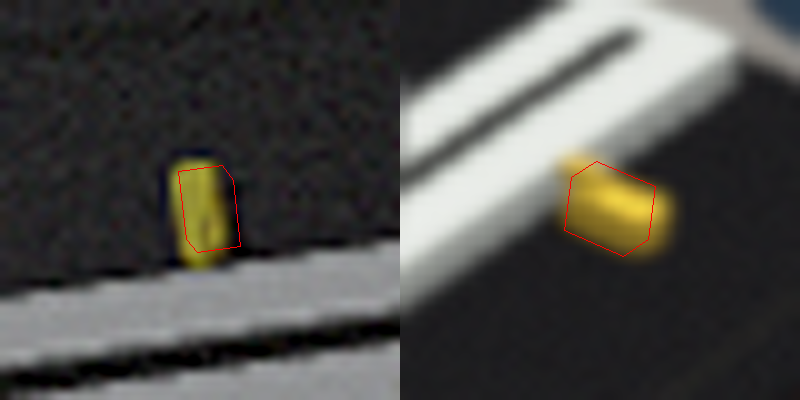

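Clip middle is at unit-y about 0.083 to 0.084 and the fader is now at 0.0847, so it is within about 1.5 mm. I'll release, lift away towards the cap, and check it from there.

Emit:
step_arm([
  [45,[0,0.02,0],[0,0,0]],
  [45,[0,0,0],[0,0,0]],
  [45,[0,0,0],[0,0,0]],
  [45,[0,0,-0.5],[0,0,0]],
  [45,[0,0,-0.9],[0,0,0]],
])

```text
time_s: 6.75
tool_pos: [0.5367, 0.2427, 0.151]
ee_rot: [[0.969, 0.245, -0.01], [0.245, -0.97, -0.003], [-0.011, 0.001, -1.0]]
ft_force: [1.2, -0.2, 0.1]
width: 0.0447
gripper_force: 0.0
```

Emit:
step_arm([
  [45,[0,0,-0.7],[0,0,0]],
  [45,[0,0.8,0],[0,0,0]],
  [45,[0,0.9,0],[0,0,0]],
  [45,[0,0.9,0],[0,0,0]],
  [45,[0,0.9,0],[0,0,0]],
])

```text
time_s: 7.25
tool_pos: [0.5834, 0.0729, 0.1902]
ee_rot: [[0.969, 0.246, -0.0], [0.246, -0.969, 0.0], [0.0, -0.0, -1.0]]
ft_force: [0.0, -0.9, -0.0]
width: 0.0446
gripper_force: 0.0
```

Emit:
step_arm([
  [45,[0,0.9,0],[0,0,0]],
  [45,[0,0.9,0],[0,0,0]],
  [45,[0,0.9,0],[0,0,0]],
  [45,[0,0.9,0],[0,0,0]],
  [45,[0,0.9,0],[0,0,0]],
])

```text
time_s: 7.75
tool_pos: [0.6385, -0.1455, 0.1898]
ee_rot: [[0.97, 0.245, -0.001], [0.245, -0.97, 0.0], [-0.0, -0.001, -1.0]]
ft_force: [0.2, -0.1, 0.6]
width: 0.045
gripper_force: 0.0
```

Emit:
step_arm([
  [45,[0,0.9,0],[0,0,0]],
  [45,[0,0,0],[0,0,-0.045]],
  [45,[0,0,0],[0,0,-0.045]],
  [45,[0,0,0],[0,0,-0.045]],
  [45,[0,0,0],[0,0,-0.045]],
])

```text
time_s: 8.25
tool_pos: [0.6492, -0.1876, 0.1894]
ee_rot: [[0.683, 0.73, -0.001], [0.73, -0.683, 0.001], [-0.0, -0.001, -1.0]]
ft_force: [0.3, 0.1, -0.1]
width: 0.0449
gripper_force: 0.0
```

Emit:
step_arm([
  [45,[0,0,0],[0,0,-0.045]],
  [45,[0,0,0],[0,0,-0.045]],
  [45,[0,0,0],[0,0,-0.045]],
  [45,[0,0,0],[0,0,-0.045]],
  [45,[0,0,0],[0,0,-0.045]],
])

```text
time_s: 8.75
tool_pos: [0.6493, -0.1873, 0.1896]
ee_rot: [[0.045, 0.999, -0.001], [0.999, -0.045, 0.0], [0.0, -0.001, -1.0]]
ft_force: [-0.3, -0.5, -0.1]
width: 0.0454
gripper_force: 0.0
```

```bash
python3 - <<'E'
from h import *
np.set_printoptions(precision=4,suppress=True)
s=read_state();print(s["time_s"],s["tool_pos"],s["joint_positions"],s["ee_rot"])
a=.249;U=np.array([[np.cos(a),np.sin(a)],[-np.sin(a),np.cos(a)]]);o=np.array([.559,.1635]);out=[]
for n in("top","scene"):
    p=cams.capture(n);q=p["image"].copy()
    for r in models.mark_of(p,"fader_top")[:1]: print("net",n,r["conf"],U@(ray(p,r["at"],.0995)[:2]-o))
    f=lambda d,y,col,x,z0,z1,t,c:cv2.polylines(t,[cv2.convexHull(((np.array([proj(p,X) for X in place(box(d,*y[1:],z0,z1),*(o+U.T@np.array([x,y[0]])),a)])-c+30+.5)*(400/60)-.5).astype(np.float32)).astype(np.int32)],True,col,1)
    c=proj(p,list(o+U.T@np.array([.0,.083]))+[.08]).astype(int)
    t=cv2.resize(q[c[1]-30:c[1]+30,c[0]-30:c[0]+30],(400,400),interpolation=2)
    f(.028,(.084,.02),(255,0,0),0,.0595,.0995,t,c);f(.018,(.083,.01),(0,255,0),.0335,.045,.059,t,c);out.append(t)
cv2.imwrite("pics/f4.png",np.hstack(out)[:,:,::-1])
E
```

```text
8.75 [ 0.6493 -0.1873  0.1896] [-0.3846  0.37    1.5293  0.      1.2433 -0.3396] [[ 0.045   0.999  -0.001 ]
 [ 0.999  -0.045   0.0004]
 [ 0.0004 -0.001  -1.    ]]
net top 0.69 [-0.0029  0.0896]
net scene 0.81 [-0.0037  0.0792]
```

View pics/f4.png

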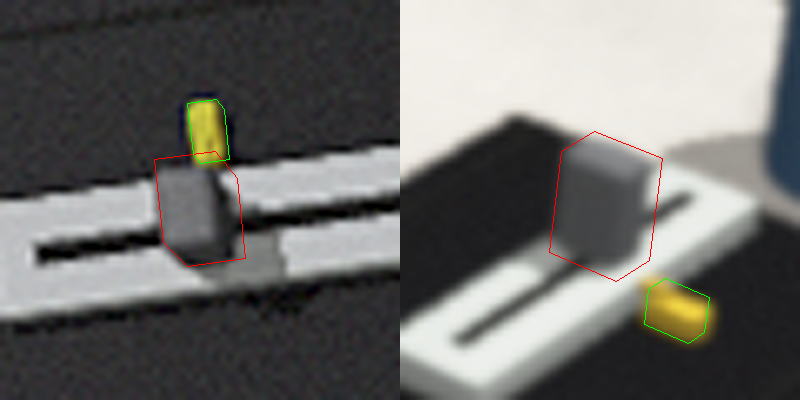

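The fader grip and the yellow clip are level to within about 1 mm in both views, so the fader is done. Now I'll align over the cap and grip its bar.

Emit:
step_arm([
  [45,[0,0,0.4],[0,0,-0.046]],
  [45,[0,0,0.4],[0,0,-0.046]],
  [45,[0,0,0.4],[0,0,-0.046]],
  [45,[0,0,0],[0,0,-0.046]],
  [45,[-0.19,-0.7,0],[0,0,0]],
])

```text
time_s: 9.45
tool_pos: [0.6254, -0.2106, 0.129]
ee_rot: [[-0.507, 0.862, 0.0], [0.862, 0.507, 0.002], [0.001, 0.001, -1.0]]
ft_force: [-0.3, -0.2, 0.6]
width: 0.0452
gripper_force: 0.0
```

Emit:
step_arm([
  [45,[-0.19,-0.69,0],[0,0,0]],
  [45,[0,0,0],[0,0,0]],
  [45,[0,0,0],[0,0,0]],
  [45,[0,0,0],[0,0,0]],
  [45,[0,0,0],[0,0,0]],
])

```text
time_s: 9.95
tool_pos: [0.5999, -0.238, 0.1304]
ee_rot: [[-0.504, 0.864, 0.001], [0.864, 0.504, 0.0], [-0.0, 0.0, -1.0]]
ft_force: [0.1, 0.9, 0.0]
width: 0.0452
gripper_force: 0.0
```

```bash
python3 - <<'E'
from h import *
np.set_printoptions(precision=4,suppress=True)
s=read_state();print(s["tool_pos"],s["ee_rot"][:2,1] if hasattr(s["ee_rot"],'shape') else s["ee_rot"],s["ft_force"])
p=cams.capture("scene");c=proj(p,[.599,-.239,.06]).astype(int);save(p,"c5.png",(c[0]-60,c[1]-50,c[0]+60,c[1]+50),5)
E
```

```text
[ 0.5999 -0.238   0.1304] [0.8639 0.5037] [0.1326 0.8932 0.0324]
```

View pics/c5.png

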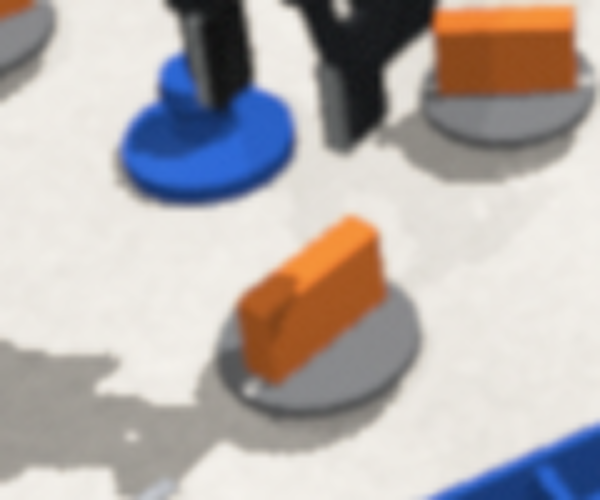

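The picture shows the fingers above the cap (bar at (310,300) in the crop), aligned across the bar. Descending to grip.

Emit:
step_arm([
  [45,[0,-0.02,0.6],[0,0,0]],
  [45,[0,0,0.6],[0,0,0]],
  [45,[0,0,0.4],[0,0,0]],
  [45,[0,0,0.18],[0,0,0]],
  [45,[0,0,0],[0,0,0]],
])

```text
time_s: 10.5
tool_pos: [0.5974, -0.2381, 0.0395]
ee_rot: [[-0.504, 0.864, -0.003], [0.864, 0.504, 0.002], [0.003, -0.002, -1.0]]
ft_force: [-0.6, -0.4, 0.3]
width: 0.0449
gripper_force: 0.0
```

Emit:
step_arm([
  [45,[0,0,0],[0,0,0]],
  [5,[0,0,0],[0,0,0]],
  [5,[0,0,0],[0,0,0]],
  [5,[0,0,0],[0,0,0]],
  [5,[0,0,0],[0,0,0]],
], grip_force=60)

```text
time_s: 11.0
tool_pos: [0.5996, -0.2399, 0.0431]
ee_rot: [[-0.503, 0.864, 0.003], [0.864, 0.503, -0.001], [-0.003, 0.002, -1.0]]
ft_force: [0.2, -0.4, 5.0]
width: 0.0149
gripper_force: 59.1
```

Emit:
step_arm([
  [5,[0,0,0],[0,0,0]],
  [5,[0,0,0],[0,0,0]],
  [5,[0,0,0],[0,0,0]],
  [5,[0,0,0],[0,0,0]],
  [5,[0,0,0],[0,0,0]],
])

```text
time_s: 11.5
tool_pos: [0.5997, -0.24, 0.0432]
ee_rot: [[-0.503, 0.864, 0.003], [0.864, 0.503, -0.001], [-0.003, 0.002, -1.0]]
ft_force: [0.7, 0.1, 5.9]
width: 0.015
gripper_force: 59.3
```

Emit:
step_arm([
  [5,[0,0,-0.4],[0,0,0]],
  [5,[0,0,-0.9],[0,0,0]],
  [5,[0,0,-0.9],[0,0,0]],
  [5,[0,0,-0.5],[0,0,-0.041]],
  [5,[0,0,0],[0,0,-0.041]],
])

```text
time_s: 12.0
tool_pos: [0.6011, -0.2408, 0.1822]
ee_rot: [[-0.71, 0.704, 0.009], [0.704, 0.711, -0.005], [-0.009, 0.003, -1.0]]
ft_force: [-0.4, -0.9, -1.0]
width: 0.015
gripper_force: 58.6
```

Emit:
step_arm([
  [5,[0,0,0],[0,0,-0.041]],
  [5,[0,0,0],[0,0,-0.041]],
  [5,[0,0,0],[0,0,-0.041]],
  [5,[0,0,0],[0,0,-0.041]],
  [5,[0,0,0],[0,0,-0.041]],
])

```text
time_s: 12.5
tool_pos: [0.5973, -0.2388, 0.1751]
ee_rot: [[-0.991, 0.136, -0.002], [0.136, 0.991, 0.001], [0.002, 0.001, -1.0]]
ft_force: [0.1, -0.9, -0.9]
width: 0.015
gripper_force: 58.6
```

Emit:
step_arm([
  [5,[0,0,0],[0,0,-0.041]],
  [5,[0,0,0],[0,0,-0.041]],
  [5,[0,0,0],[0,0,-0.042]],
  [5,[-0.14,0.75,0],[0,0,0]],
  [5,[-0.14,0.75,0],[0,0,0]],
])

```text
time_s: 13.0
tool_pos: [0.5925, -0.163, 0.1752]
ee_rot: [[-0.97, -0.243, -0.002], [-0.243, 0.97, 0.001], [0.002, 0.001, -1.0]]
ft_force: [0.3, 0.2, -1.5]
width: 0.0146
gripper_force: 58.8
```

Emit:
step_arm([
  [5,[-0.14,0.75,0],[0,0,0]],
  [5,[-0.14,0.75,0],[0,0,0]],
  [5,[-0.14,0.75,0],[0,0,0]],
  [5,[-0.14,0.75,0],[0,0,0]],
  [5,[0,0,0],[0,0,0]],
])

```text
time_s: 13.5
tool_pos: [0.582, -0.0063, 0.1751]
ee_rot: [[-0.968, -0.25, -0.003], [-0.25, 0.968, 0.002], [0.002, 0.003, -1.0]]
ft_force: [-0.1, -0.6, -1.9]
width: 0.0149
gripper_force: 58.8
```

Emit:
step_arm([
  [5,[-0.18,0.7,0],[0,0,0]],
  [5,[-0.18,0.7,0],[0,0,0]],
  [5,[0,0,0.5],[0,0,0]],
  [5,[0,0,0.6],[0,0,0]],
  [5,[0,0,0],[0,0,0]],
])

```text
time_s: 14.0
tool_pos: [0.5793, 0.0613, 0.1159]
ee_rot: [[-0.969, -0.246, -0.012], [-0.246, 0.969, -0.0], [0.011, 0.003, -1.0]]
ft_force: [-0.6, -0.8, -1.9]
width: 0.0151
gripper_force: 59.1
```

```bash
python3 - <<'E'
from h import *
np.set_printoptions(precision=4,suppress=True)
for _ in range(5): S=cams.capture("scene")
T=cams.capture("top");s=read_state();t=np.array(s["tool_pos"]);print(t,s["ee_rot"],s["ft_force"])
out=[]
z=t[2]-.0432
for p in(T,S):
  o=p["image"];c=proj(p,[.582,.066,.09]).astype(int);W=36
  i=cv2.resize(o[c[1]-W:c[1]+W,c[0]-W:c[0]+W],(400,400),interpolation=2)
  for P,x,col in((cyl(.036,z+.016,z+.022),(t[0],t[1],0),(255,0,255)),(cyl(.019,z,z+.016),(t[0],t[1],0),(255,0,0)),(cyl(.034,.045,.0595),(.582,.0664,0),(0,255,255))):
    k=cv2.convexHull(((np.array([proj(p,X) for X in place(P,*x)])-c+W+.5)*(200/W)-.5).astype(np.float32));cv2.polylines(i,[k.astype(np.int32)],True,col,1)
  out.append(i)
cv2.imwrite("pics/c6.png",np.hstack(out)[:,:,::-1])
E
```

```text
[0.5856 0.061  0.1233] [[-0.9696 -0.2446  0.0034]
 [-0.2446  0.9696 -0.0001]
 [-0.0033 -0.0009 -1.    ]] [ 0.2847 -0.1181 -1.1331]
```

View pics/c6.png

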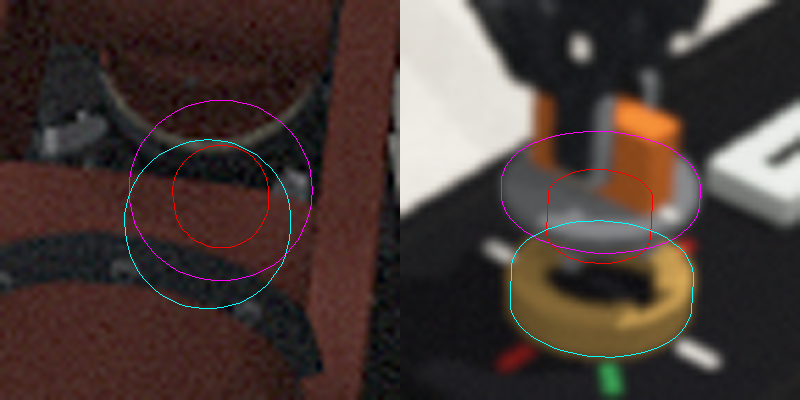

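The scene view shows the disc and ring lying where the model predicts, so the collar estimate holds. Correcting by (+2, +6) mm in tool axes, then lowering.

Emit:
step_arm([
  [5,[0.044,0.122,0],[0,0,0]],
  [5,[0,0,0.1],[0,0,0]],
  [5,[0,0,0.2],[0,0,0]],
  [5,[0,0,0],[0,0,0]],
  [5,[0,0,0],[0,0,0]],
])

```text
time_s: 14.8
tool_pos: [0.5797, 0.0668, 0.1053]
ee_rot: [[-0.969, -0.245, -0.002], [-0.245, 0.969, -0.0], [0.002, 0.0, -1.0]]
ft_force: [-0.0, -1.5, -0.1]
width: 0.0151
gripper_force: 59.1
```

Emit:
step_arm([
  [5,[-0.03,-0.01,0],[0,0,0]],
  [5,[0,0,0],[0,0,0]],
  [5,[0,0,0.1],[0,0,0]],
  [5,[0,0,0.1],[0,0,0]],
  [5,[0,0,0],[0,0,0]],
])

```text
time_s: 15.3
tool_pos: [0.5813, 0.0666, 0.0951]
ee_rot: [[-0.969, -0.245, -0.002], [-0.245, 0.969, -0.0], [0.002, 0.0, -1.0]]
ft_force: [-0.2, -0.8, -1.2]
width: 0.0148
gripper_force: 59.0
```

Emit:
step_arm([
  [5,[0,0,0.06],[0,0,0]],
  [5,[0,0,0.06],[0,0,0]],
  [5,[0,0,0.03],[0,0,0]],
  [5,[0,0,0],[0,0,0]],
  [5,[0,0,0],[0,0,0]],
])

```text
time_s: 15.8
tool_pos: [0.582, 0.0667, 0.0888]
ee_rot: [[-0.969, -0.245, -0.0], [-0.245, 0.969, 0.0], [0.0, 0.0, -1.0]]
ft_force: [-0.4, -0.6, -0.8]
width: 0.0152
gripper_force: 59.1
```

Emit:
step_arm([
  [5,[0,0,0.03],[0,0,0]],
  [5,[0,0,0.03],[0,0,0]],
  [5,[0,0,0],[0,0,0]],
  [5,[0,0,0],[0,0,0]],
  [5,[0,0,0],[0,0,0]],
])

```text
time_s: 16.3
tool_pos: [0.5825, 0.0668, 0.0881]
ee_rot: [[-0.969, -0.245, 0.0], [-0.245, 0.969, -0.0], [-0.0, -0.0, -1.0]]
ft_force: [-3.8, 0.7, 8.5]
width: 0.0151
gripper_force: 60.5
```

Seated at the floor (TCP z 0.0881, with 8.5 N from the floor). Now I'll twist it clockwise.

Emit:
step_arm([
  [5,[0,0,0],[0,0,0.025]],
  [5,[0,0,0],[0,0,0.025]],
  [5,[0,0,0],[0,0,0.025]],
  [5,[0,0,0],[0,0,0.025]],
  [5,[0,0,0],[0,0,0.025]],
], grip_force=80)

```text
time_s: 16.8
tool_pos: [0.5837, 0.0653, 0.0881]
ee_rot: [[-0.989, 0.146, 0.003], [0.146, 0.989, -0.003], [-0.004, -0.003, -1.0]]
ft_force: [-1.0, -5.1, 6.2]
width: 0.0148
gripper_force: 78.4
```

Emit:
step_arm([
  [5,[0,0,0],[0,0,0.025]],
  [5,[0,0,0],[0,0,0.025]],
  [5,[0,0,0],[0,0,0.025]],
  [5,[0,0,0],[0,0,0.025]],
  [5,[0,0,0],[0,0,0]],
])

```text
time_s: 17.3
tool_pos: [0.5835, 0.0648, 0.0881]
ee_rot: [[-0.896, 0.443, 0.003], [0.443, 0.896, -0.004], [-0.004, -0.002, -1.0]]
ft_force: [-1.9, -4.9, 7.1]
width: 0.0147
gripper_force: 78.4
```

```bash
python3 - <<'E'
from h import *
np.set_printoptions(precision=4,suppress=True)
for _ in range(4): S=cams.capture("scene")
s=read_state();R=np.array(s["ee_rot"]);print(s["time_s"],s["tool_pos"],np.degrees(np.arctan2(R[1,1],R[0,1])),s["ft_force"],s["ft_torque"],s["width"],s["gripper_force"])
c=proj(S,[.582,.066,.07]).astype(int);W=40
i=cv2.resize(S["image"][c[1]-W:c[1]+W,c[0]-W:c[0]+W],(560,560),interpolation=2)
t=s["tool_pos"]
for yaw,col in((-30.73,(0,255,0)),(-40.7,(255,0,255))):
  k=cv2.convexHull(((np.array([proj(S,X) for X in place(box(.056,.016,.067,.101),.582,.0667,np.radians(yaw))])-c+W+.5)*(280/W)-.5).astype(np.float32));cv2.polylines(i,[k.astype(np.int32)],True,col,1)
cv2.imwrite("pics/c7.png",i[:,:,::-1])
E
```

```text
17.5 [0.5836 0.0647 0.0882] 63.77156365427803 [-1.6305 -4.8744  7.5965] [-0.9119  0.395   0.0448] 0.014551607044873183 78.4319794178009
```

View pics/c7.png

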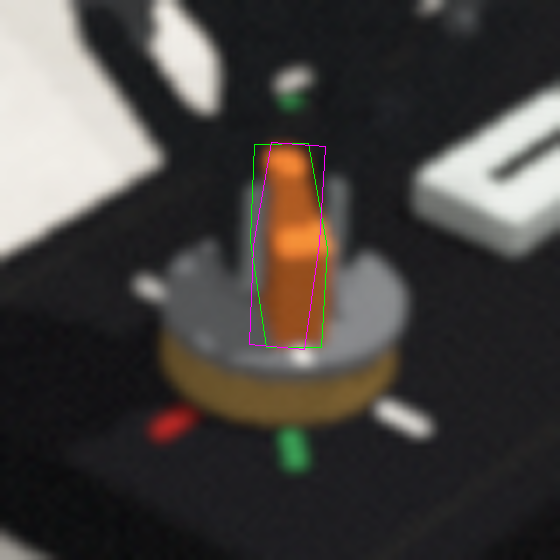

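The bar is near the green line (green at (295,450) and (290,100), near lug at (303,355)) and about 4.5° short by the tool's yaw. I'll finish the turn.

Emit:
step_arm([
  [5,[0,0,0],[0,0,0.013]],
  [5,[0,0,0],[0,0,0.012]],
  [5,[0,0,0],[0,0,0]],
  [5,[0,0,0],[0,0,0]],
  [5,[0,0,0],[0,0,0]],
])

```text
time_s: 18.0
tool_pos: [0.5835, 0.0646, 0.0882]
ee_rot: [[-0.86, 0.511, 0.003], [0.511, 0.86, -0.004], [-0.004, -0.002, -1.0]]
ft_force: [-2.2, -5.0, 7.5]
width: 0.0149
gripper_force: 78.5
```

```bash
python3 - <<'E'
from h import *
np.set_printoptions(precision=4,suppress=True)
S=cams.capture("scene")
s=read_state();R=np.array(s["ee_rot"]);print(s["time_s"],s["tool_pos"],np.degrees(np.arctan2(R[1,1],R[0,1])),s["ft_force"],s["ft_torque"],s["gripper_force"])
# bar silhouette vs yaw from the orange mask (partly hidden by fingers): match masked to orange hull
m=hull(orange(S,[.582,.066,.085],30));x,e=fit([S],[m],box(.056,.016,.067,.101),[.5825,.066,np.radians(-31)]);print(x[:2],np.degrees(x[2]),e)
g=hsv(S);q=near(S,[.582,.066,.05],45)&(g[...,0]>40)&(g[...,0]<90)&(g[...,1]>90)&(g[...,2]>40)
n,l,st,ce=cv2.connectedComponentsWithStats(q.astype(np.uint8));P=[ray(S,c,.045)[:2] for c,k in zip(ce[1:],st[1:]) if k[4]>5]
print(P); 
if len(P)>1: d=P[1]-P[0];print("green yaw",np.degrees(np.arctan2(d[1],d[0])))
E
```

```text
18.05 [0.5835 0.0647 0.0882] 59.27907869265898 [-2.4782 -5.1646  7.904 ] [-0.9795  0.424   0.1545] 78.4708571434021
[0.58   0.0683] -32.94969324744194 0.11479174970146573
[array([0.4665, 0.1545]), array([0.6225, 0.0414])]
green yaw -35.93256232145113
```

The bar yaw by tool is -30.7° and the green mark lies at about -31°. The cap is seated, and the 0.15 N m twist reaction matches the spring. Handing in.

```bash
python3 -c "
from cell import workorder
print(workorder.hand_in())"
```

```text
the job is handed in; nothing more can be done
None
```

The job is handed in at about 18 s of the 64 s allowed: the fader is level with the clip to within about 1 mm, and the cap is seated in the collar, turned to the green marks to within about 2°, and still gripped against its spring.

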